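# Cull the damaged serving boards and close the carton

### The job

Five bamboo serving boards lean in the drying rack; three are whole, one is too short and one has a corner broken off. Lower the two bad ones into the open carton without dropping them from a height, and leave the whole boards in the rack and everything else where it stands. Then, with both boards in, fold the carton shut: first the plain flap fully down, and only then the flap with the red tape over it, fully down.

Things in the scene. Friction and masses are not known exactly. Their poses are not given: they have to be found in the camera images.
- rack: fixed drying rack, 456 long (its y), 150 deep. Origin: on the table under the middle of the line the boards stand on. Five places side by side at y = -172, -86, 0, 86, 172; boards stand 30 above the table, leaning 35 degrees from vertical, tops to +x (away from the robot). Gaps between boards are 10. A lip 12 high holds the lower edges. Which board stands where varies.
- rack_bar (a point): middle of the upper of two round bars (8 thick, along the rack's y) that support the boards' +x faces; its top is 70 up along a board from the lower edge. Above it both faces are free: boards are gripped by their thickness at the top edge, tool tilted in line with the board.
- board_a: bamboo serving board standing in the rack, 76 wide (its y), 12 thick (its x), 136 tall (its z, which points from the standing edge to the top edge and leans 35 degrees from vertical away from the robot). Origin: middle of its lower standing edge. Whole; stays in the rack.
- board_b: bamboo serving board standing in the rack, 76 wide (its y), 12 thick (its x), 136 tall (its z, which points from the standing edge to the top edge and leans 35 degrees from vertical away from the robot). Origin: middle of its lower standing edge. Whole; stays in the rack.
- board_c: bamboo serving board standing in the rack, 76 wide (its y), 12 thick (its x), 136 tall (its z, which points from the standing edge to the top edge and leans 35 degrees from vertical away from the robot). Origin: middle of its lower standing edge. Whole; stays in the rack.
- board_short: bamboo serving board standing in the rack, 76 wide (its y), 12 thick (its x), 108 tall (its z, which points from the standing edge to the top edge and leans 35 degrees from vertical away from the robot). Origin: middle of its lower standing edge. Bad: 28 shorter than the whole ones. 85 g.
- board_chipped: bamboo serving board standing in the rack, 76 wide (its y), 12 thick (its x), 136 tall (its z, which points from the standing edge to the top edge and leans 35 degrees from vertical away from the robot). Origin: middle of its lower standing edge. Bad: its top corner on the +y side is missing, a notch 34 wide and 44 high, so the upper 44 is only 42 wide, from y = -38 to y = 4. 85 g.
- board_short_mid (a point): middle of the short board, 54 above its lower edge along its z
- board_chipped_mid (a point): middle of the chipped board's full outline, 68 above its lower edge along its z
- carton: fixed open cardboard box, outside 180 (x) by 124 (y) by 150 high, walls and floor 4 thick. Origin: centre of its underside, z up. Two hinged flaps on its -x and +x rims; short dead flaps hang outside its y sides.
- flap_plain (a joint): plain cardboard flap hinged on the carton's -x rim (the robot's side), 100 long, 124 wide, 4 thick. 0 = folded down level, closed; 1.57 = upright; more = leaning outwards. The hinge is stiff enough to stay where left.
- flap_taped (a joint): flap with a red tape strip near its free edge, hinged on the carton's +x rim, same size, lies over the plain flap when shut. Same values: 0 = closed, 1.57 = upright, more = leaning outwards.
- flap_plain_hinge (a point): middle of the plain flap's hinge line (runs along the carton's y), 152 above the table
- flap_taped_hinge (a point): middle of the taped flap's hinge line (runs along the carton's y), 156.5 above the table
- flap_plain_edge (a point): middle of the plain flap's free edge
- flap_taped_edge (a point): middle of the taped flap's free edge
- mug: bystander: white mug, 76 across, 85 high; origin under its centre
- jar: bystander: amber jar with red cap, 84 across, 130 high; origin under its centre
- bowl: bystander: white bowl, 120 across, 55 high; origin under its centre
- spatula: bystander: spatula lying flat beyond the rack; origin at its middle on the table
- oil: bystander: green oil bottle, 72 across, 160 high; origin under its centre
- can: bystander: food can, 74 across, 100 high; origin under its centre
Not all that is in view belongs to the job. What is shaped like the board_short but yellow is not meant.

How it is judged (in metres and radians):
On the way, in this order (a step that is already met when the one before it is completed fails the run):
1. the short and the chipped board are both in the carton, released and at rest, with both flaps still open (beyond 1.0 rad) (x of board_short_mid in the frame of carton between -0.087 and 0.087 m and y of board_short_mid in the frame of carton between -0.06 and 0.06 m and z of board_short_mid in the frame of carton between 0.004 and 0.14 m and contact force between the fingers and board_short below 0.05 N and linear speed of each of board_short, board_chipped below 0.05 m/s and x of board_chipped_mid in the frame of carton between -0.087 and 0.087 m and y of board_chipped_mid in the frame of carton between -0.06 and 0.06 m and z of board_chipped_mid in the frame of carton between 0.004 and 0.14 m and contact force between the fingers and board_chipped below 0.05 N and value of joint each of flap_plain, flap_taped above 1 rad), for 0.2 s.
2. the plain flap is folded down (under 0.15 rad) while the taped flap is still up (above 0.6 rad) (value of joint flap_plain below 0.15 rad and value of joint flap_taped above 0.6 rad), for 0.1 s.
At the end, for the whole second after the job is handed in: The short and the chipped board lie or stand released and at rest inside the carton, both flaps are folded down to within 0.15 rad of level (plain first, taped over it), and the three whole boards are within 20 mm of where they started (x of board_short_mid in the frame of carton between -0.087 and 0.087 m and y of board_short_mid in the frame of carton between -0.06 and 0.06 m and z of board_short_mid in the frame of carton between 0.004 and 0.14 m and contact force between the fingers and board_short below 0.05 N and linear speed of each of board_short, board_chipped below 0.05 m/s and x of board_chipped_mid in the frame of carton between -0.087 and 0.087 m and y of board_chipped_mid in the frame of carton between -0.06 and 0.06 m and z of board_chipped_mid in the frame of carton between 0.004 and 0.14 m and contact force between the fingers and board_chipped below 0.05 N and value of joint each of flap_plain, flap_taped below 0.15 rad and distance of each of board_a, board_b, board_c from where it was at the start of the episode below 0.02 m); the robot touches nothing.
It fails at once if a whole board is taken or pushed more than 40 mm from its place (distance of any of board_a, board_b, board_c from where it was at the start of the episode above 0.04 m).
It fails at once if a bad board is dropped: it falls free of the fingers faster than 1 m/s (about 50 mm of fall) ((linear speed of board_short above 1 m/s and contact force between the fingers and board_short below 0.05 N) or (linear speed of board_chipped above 1 m/s and contact force between the fingers and board_chipped below 0.05 N)).
It fails at once if the mug, jar, bowl, spatula, oil bottle or can is pushed more than 40 mm away (distance of any of mug, jar, bowl, spatula, oil, can from where it was at the start of the episode above 0.04 m).
It also fails if it takes over 72 s, if anything falls off the work surface, if the arm or the gripper's body presses on something with over 40 N, if the wrist force passes 120 N, or if a joint passes its speed limit or range.

### The arm

A 6-joint arm with a two-finger parallel gripper is mounted at the origin on the work surface. World frame = base frame: x ahead of the robot, y to its left, z up, the work surface at z = 0. Lengths are in mm, angles in rad, forces in N, time in s.
With the tool pointing down it reaches from about 250 to 800 mm from the base axis. Payload 3.9 kg.
Tool frame: the origin (TCP) lies midway between the tips of the shut fingers; the grasp point (between the pads) lies 19 mm behind it (ctrl.grip_point_offset is the distance from the TCP to the grasp point, in mm); z points along the fingers, y is the line along which they close (so a half turn about z gives the same grasp; the last joint's range is limited). The gripper opens to 85 mm and grips with 20 to 120 N. Pads are 22 mm wide; open, the fingers measure 114 mm over their backs; the gripper's body (76 mm by 85 mm) begins 54 mm behind the grasp point. The pads swing forward as they close: fully open they stand 13 mm farther back than shut.
Start: joints at [-1.31, 0.26, -0.138, 1.173, 0, 1.571], TCP at [135.369, -507.238, 231.304] pointing down, gripper open.
Joint ranges: [-2.78, 2.78], [-0.83, 1.72], [-1.28, 1.37], [-1.9, 2.12], [-1.57, 1.48], [-3.14, 3.14]. Speed limits (rad/s): [2.57, 2.57, 3.14, 3.14, 3.14, 3.14].

### API

Orientations are given as a unit quaternion [w, x, y, z].
In Python, from station import ctrl gives the robot as it stands. The module is installed in compiled form; this text tells all that it offers.
- The arm moves only by the tool move_arm, never from a script. Its argument "moves" is a list of rows, each a list of 3 entries, a list of its own where there are three numbers: the opening in per cent of the stroke, from 0 (shut) to 100 (fully open), then the shift along the tool's x, y, z in mm, then the turn, a rotation vector about the tool's x, y, z in degrees. A call has 1 to 8 rows; each row shifts and turns the commanded pose from where the row before left it, along the tool's axes as they then stand; what a row does not reach is not made up. A row lasts 1/12 s, in which the tool goes at most 41.7 mm and 7.16 degrees, less where a joint would pass 70% of its speed; a pose out of reach is approached as far as the arm can. A call is refused whole if a number of a shift passes 41.7 or a number of a turn 7.16, either way. A call with a gripper value outside its range is refused whole. The fingers move at their own pace and stop on an object; "grip_force" is the grip in N (left out, the last holds). Time passes only in rows, so rows that do not move let the fingers close. It gives the time, the measured TCP pose, the force, the opening and the grip force at its end, in the units of the state.
- ctrl.get_state(): the state, without advancing time (a new reading comes with each control period).
- ctrl.grab_frame(name): name is "scene" or "top" or "wrist"; returns a dict with "img" (384x512x3 uint8, blue, green, red), "fx", "fy", "cx", "cy" (pixels), "rvec" (rotation vector, rad) and "tvec" (3), from world to camera coordinates, as OpenCV has them; the wrist camera has in their place "hand_eye" (4x4, takes a point from camera to tool coordinates, whose origin is the TCP and whose axes are the flange's). Camera axes: x right, y down, z forward; pixel columns grow to the right and rows downward; lengths in mm; the calibration is good to about 2 mm. A picture is of the moment at which its call begins: read the wrist's pose just before it. There is no depth.
- ctrl.job_done(): hands the job in; it is judged then, once.
The state is a dict: "time_s": time; "qpos": joint angles; "qd": joint speeds; "effort": joint torques, N m; "ee_pos": TCP position; "tool_rot": TCP orientation; "force": force on the tool from outside, world axes, zero at the start; "moment": the same for the moment, N m; "gripper_width": finger opening in mm; "gripper_force": force on a finger pad.
Only numpy, scipy, OpenCV 4.12 (cv2) and the standard library are available. Lean on these libraries where they do the work, as an engineer would, in place of code of your own. Each camera call takes 0.05 s, during which the arm holds its last target. There are 200 camera calls.

## Working session

There is one attempt and no reset: what is moved stays moved. The work goes in short steps, Python scripts to look and compute and a tool call to move; the robot and the scene stay as the last step left them, time stands still between calls to the robot, and variables do not carry over. Pictures are saved under pics/ and viewed, at most 10 in all, crops included, and the job is handed in when it is done.

Besides the shell and the picture viewer there is one more tool, called as a command line: name --argument value ..., lists and objects as JSON in quotes. move_arm: Moves the arm, as the interface text tells. Its arguments: {"type":"object","properties":{"moves":{"type":"array"},"grip_force":{"type":"number"}},"required":["moves"]}

```bash
mkdir -p pics
cat > h.py <<'E'
import numpy as np, cv2
from scipy.spatial.transform import Rotation as R
from station import ctrl
def cam(n):
    f=ctrl.grab_frame(n); return f
def KRT(f):
    K=np.array([[f['fx'],0,f['cx']],[0,f['fy'],f['cy']],[0,0,1.]])
    return K,R.from_rotvec(np.ravel(f['rvec'])).as_matrix(),np.ravel(f['tvec'])
def ray(f,u,v):
    K,r,t=KRT(f); d=r.T@np.linalg.solve(K,[u,v,1.]); return -r.T@t,d
def onz(f,u,v,z):
    o,d=ray(f,u,v); return o+d*(z-o[2])/d[2]
def proj(f,P):
    K,r,t=KRT(f); p=K@(r@np.array(P,float)+t); return p[:2]/p[2]
def tri(f1,p1,f2,p2):
    o1,d1=ray(f1,*p1);o2,d2=ray(f2,*p2)
    s=np.linalg.lstsq(np.c_[d1,-d2],o2-o1,rcond=None)[0]
    a,b=o1+d1*s[0],o2+d2*s[1]; return (a+b)/2,np.linalg.norm(a-b)
E
python3 - <<'E'
from h import *
import pickle
F={n:cam(n) for n in('scene','top')}
pickle.dump(F,open('f0.pkl','wb'))
for n,f in F.items():
    cv2.imwrite(f'pics/{n}0.png',cv2.resize(f['img'],(800,600),interpolation=cv2.INTER_CUBIC)); print(n,f['fx'],ray(f,256,192))
s=ctrl.get_state();print(s['ee_pos'],s['tool_rot'],s['time_s'])
E
```

```text
scene 366.6495467121983 (array([1356.79141106,  278.83128228, 1212.00589009]), array([-0.60953991, -0.2178688 , -0.76222984]))
top 365.64905153782405 (array([ 294.49490102,  -64.08854507, 1256.09278469]), array([ 0.17442982,  0.00133314, -0.984735  ]))
[ 135.22770296 -506.64047285  230.5642041 ] [-8.77051278e-04  9.91510431e-01  1.30024176e-01 -1.01576534e-04] 0.1
```

View pics/scene0.png

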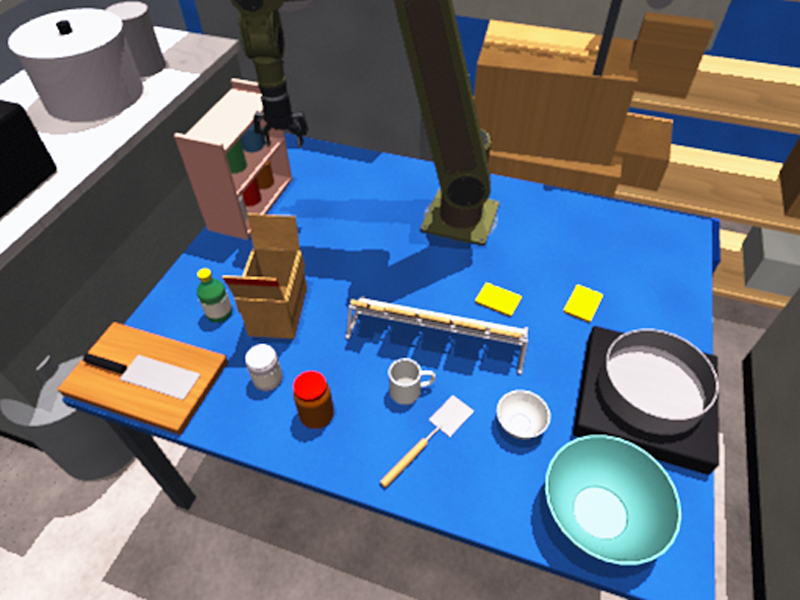

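View pics/top0.png

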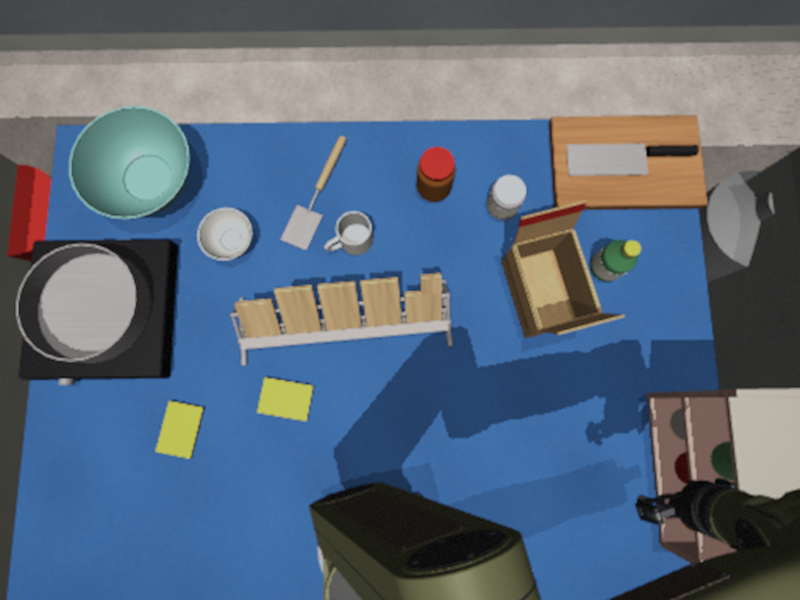

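The top view shows the rack at about (340,310) px with five boards. The leftmost, at (258,318), looks short, and the rightmost, at (425,298), is notched on its left (+y) side. The carton is at (555,280): its taped flap is at the far rim and its plain flap at the near rim. The yellow pads at (180,430) and (285,398) are decoys. I'll confirm in one enlarged crop.

Run:
```python
from h import *
import pickle
F=pickle.load(open('f0.pkl','rb'))
cv2.imwrite('pics/crop1.png',cv2.resize(F['top']['img'][120:245,140:405],None,fx=3,fy=3,interpolation=cv2.INTER_CUBIC))
```

```text
(no output)
```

View pics/crop1.png

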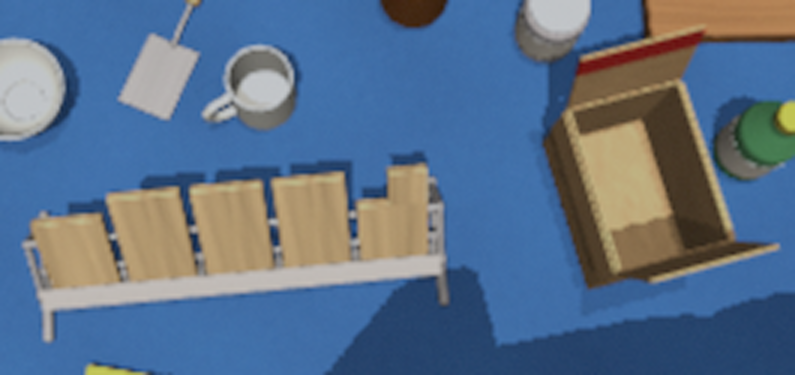

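The crop confirms it. The short board is the leftmost, at (75,250): its top edge sits lower than its neighbours'. The chipped board is the rightmost, at (400,215), with its notch on the left (+y). The carton rim corners are at about (565,112), (683,82), (735,237) and (613,275).

Run:
```python
from h import *
import pickle
F=pickle.load(open('f0.pkl','rb'));f=F['top'];g=F['scene']
np.set_printoptions(precision=1,suppress=True)
c=lambda u,v:(140+u/3-.33,120+v/3-.33)
print('tops z=138 (+x edge)')
P=[]
for a,b,n,z in [((32,218),(103,212),'short',115),((107,196),(180,187),'w',138),((190,186),(262,180),'w',138),((272,178),(345,172),'w',138),((388,168),(427,165),'chip',138)]:
    A=onz(f,*c(*a),z);B=onz(f,*c(*b),z);print(n,A,B,np.linalg.norm(A-B),(A+B)/2); P.append((A+B)/2)
d=P[1]-P[3];print('rack yaw',np.degrees(np.arctan2(-d[0],d[1])),np.linalg.norm(d))
C=[onz(f,*c(*a),150) for a in((565,112),(683,82),(735,237),(613,275))]
print(np.array(C));
for i in range(4):print(np.linalg.norm(C[i]-C[i-1]))
m=np.mean(C,0);d=(C[0]+C[1]-C[2]-C[3]);print('carton',m,np.degrees(np.arctan2(d[1],d[0])))
# objects base
for n,p,z in(('oil',(605,262),20),('jar',(435,190),10),('mug',(352,235),40),('whitejar',(508,188),85),('bowl',(225,235),50)):
    print(n,onz(f,p[0]*.64,p[1]*.64,z))
# flap edges: taped free edge corners, plain free edge corners in both views
print('taped', [onz(f,*c(*p),200) for p in((580,65),(703,32))])
print('plain', [onz(f,*c(*p),230) for p in((650,280),(778,247))])
cv2.imwrite('pics/crop2.png',cv2.resize(g['img'][130:230,120:210],None,fx=6,fy=6,interpolation=cv2.INTER_CUBIC))
```

```text
tops z=138 (+x edge)
short [499.9 272.3 115. ] [505.3 197.5 115. ] 75.0220820522487 [502.6 234.9 115. ]
w [517.9 188.6 138. ] [526.5 112.9 138. ] 76.17563500215051 [522.2 150.7 138. ]
w [527.4 102.5 138. ] [532.8  27.6 138. ] 75.10950921614952 [530.1  65.  138. ]
w [534.8  17.1 138. ] [540.3 -59.  138. ] 76.33351138445346 [537.5 -20.9 138. ]
chip [ 543.9 -103.9  138. ] [ 546.6 -144.7  138. ] 40.87322620776497 [ 545.3 -124.3  138. ]
rack yaw 5.101886686029098 172.31970885445963
[[ 598.7 -289.1  150. ]
 [ 629.5 -414.4  150. ]
 [ 464.6 -456.1  150. ]
 [ 427.2 -329.5  150. ]]
176.08867393301924
128.9746863103884
170.14796107526706
132.04353197639188
carton [ 530.  -372.3  150. ] 13.71114822311481
oil [ 593.4 -519.4   20. ]
jar [ 770.9 -146.    10. ]
mug [657.1  41.8  40. ]
whitejar [ 744.7 -298.9   85. ]
bowl [657.7 319.2  50. ]
taped [array([ 633.5, -296.4,  200. ]), array([ 666.6, -422.3,  200. ])]
plain [array([ 412.5, -344.8,  230. ]), array([ 442.2, -467.6,  230. ])]
```

View pics/crop2.png

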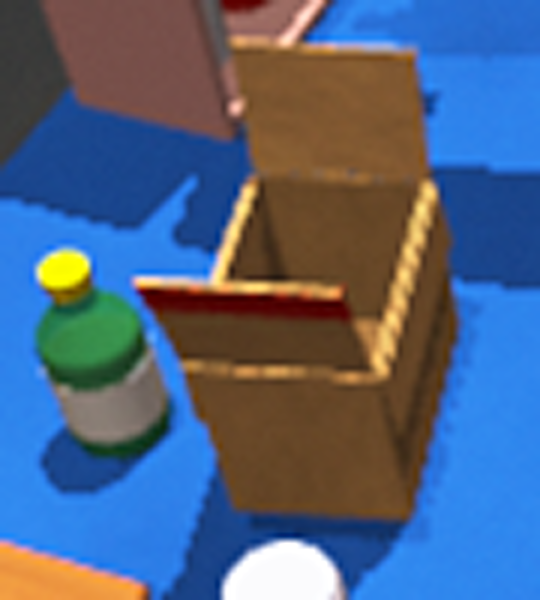

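The scene crop shows the plain flap upright, with its free edge at (232,38)-(418,50). The taped flap leans outwards, with its edge at (137,282)-(345,290) and its hinge at (190,370)-(380,378). I'll triangulate against the top view.

Run:
```python
from h import *
import pickle
F=pickle.load(open('f0.pkl','rb'));f=F['top'];g=F['scene']
np.set_printoptions(precision=1,suppress=True)
c=lambda u,v:(140+u/3-.33,120+v/3-.33)
s=lambda u,v:(120+u/6-.42,130+v/6-.42)
for n,a,b in(('plain-',(778,247),(232,38)),('plain+',(650,280),(418,50)),('tape-',(703,32),(137,282)),('tape+',(580,65),(345,290)),('hingeT-',(683,82),(190,370)),('hingeT+',(565,112),(380,378))):
    print(n,*tri(f,c(*a),g,s(*b)))
# carton hypothesis
def box(x,y,yaw):
    r=R.from_euler('z',yaw,degrees=True).as_matrix()
    for p in((90,62,150),(90,-62,150),(-90,-62,150),(-90,62,150)):
        w=r@p+[x,y,0]; q=proj(f,w);t=proj(g,w); print((q+.33-[140,120])*3,(t+.42-[120,130])*6)
box(530,-372,13.7)
```

```text
plain- [ 438.6 -457.6  253.6] 1.566046676584994
plain+ [ 409.4 -337.2  252.5] 2.96892223621538
tape- [ 648.9 -405.4  250.1] 0.15833934574315442
tape+ [ 616.5 -284.3  251.9] 1.5222157781841597
hingeT- [ 629.2 -411.8  146.2] 7.489407727603284
hingeT+ [ 598.6 -288.5  149.3] 1.609131834117722
[566.1 108.2] [372.8 381.1]
[679.5  79.7] [181.7 368.4]
[733.  244.2] [254.7 170.6]
[616.5 274.3] [431.5 181.3]
```

```bash
cat >> h.py <<'E'
np.set_printoptions(precision=1,suppress=True)
q2R=lambda q:R.from_quat(np.roll(q,-1))
def tool(yaw,tilt): # tool x at yaw (deg) in world, pointing down, then tilt about tool x
    c,s=np.cos(np.radians(yaw)),np.sin(np.radians(yaw))
    return R.from_matrix(np.c_[[c,s,0],[s,-c,0],[0,0,-1]])*R.from_euler('x',tilt,degrees=True)
def now():
    s=ctrl.get_state();return np.array(s['ee_pos']),q2R(s['tool_rot'])
def plan(wps,start=None,vmax=38,wmax=7):
    p,r=start or now()
    for P,Q in wps:
        P=np.array(P,float)
        n=max(1,int(np.ceil(max(np.linalg.norm(P-p)/vmax,(r.inv()*Q).magnitude()*180/np.pi/wmax))))
        print('->',P,n,'rows')
        for k in range(n):
            T=p+(P-p)/(n-k)
            w=np.round(np.degrees((r.inv()*Q).as_rotvec())/(n-k),1)
            d=np.round(r.inv().apply(T-p),0)
            print('',d.astype(int).tolist(),w.tolist())
            p=p+r.apply(d); r=r*R.from_rotvec(w,degrees=True)
    return p,r
ry=5.1
def rack(v): return R.from_euler('z',ry,degrees=True).apply(v)
def cart(v): return R.from_euler('z',13.7,degrees=True).apply(v)+[530,-372,0]
s35,c35=np.sin(np.radians(35)),np.cos(np.radians(35))
E
python3 - <<'E'
from h import *
T=tool(90+ry,35)
g=np.array([546,-124,138])+rack([-21.5,0,-20.4])
pre=g+rack([70*s35,0,70*c35])
p,r=now()
print(g,pre)
plan([(p+[0,0,90],r),(pre+[0,-60,60],T),(pre,T)])
E
```

```text
[ 524.6 -125.9  117.6] [ 564.6 -122.3  174.9]
-> [ 135.2 -506.6  320.6] 3 rows
 [0, 0, -30] [0.0, 0.0, 0.0]
 [0, 0, -30] [0.0, 0.0, 0.0]
 [0, 0, -30] [0.0, 0.0, 0.0]
-> [ 564.6 -182.3  234.9] 15 rows
 [33, -14, 6] [1.9, -1.6, -5.2]
 [34, -10, 5] [1.9, -1.6, -5.2]
 [35, -7, 4] [1.9, -1.6, -5.2]
 [36, -4, 4] [1.9, -1.6, -5.2]
 [36, 0, 3] [1.9, -1.6, -5.2]
 [36, 3, 2] [2.0, -1.6, -5.1]
 [36, 7, 0] [2.0, -1.6, -5.2]
 [35, 10, -1] [1.9, -1.6, -5.1]
 [34, 13, -2] [2.0, -1.6, -5.1]
 [33, 16, -4] [2.0, -1.7, -5.2]
 [31, 18, -5] [1.9, -1.7, -5.1]
 [29, 21, -7] [1.9, -1.6, -5.2]
 [27, 23, -8] [2.0, -1.6, -5.1]
 [25, 25, -10] [1.9, -1.7, -5.2]
 [22, 27, -11] [2.0, -1.6, -5.1]
-> [ 564.6 -122.3  174.9] 3 rows
 [20, 13, 16] [-0.0, -0.0, -0.0]
 [20, 13, 15] [-0.0, -0.0, -0.0]
 [19, 12, 16] [-0.0, -0.0, -0.0]
```

Run:
```python
from h import *
T=tool(90+ry,35)
pre=np.array([564.6,-122.3,174.9])
p,r=now()
plan([(p+[0,0,90],r),([420,-150,310],T),(pre,T)])
```

```text
-> [ 135.2 -506.6  320.6] 3 rows
 [0, 0, -30] [0.0, 0.0, 0.0]
 [0, 0, -30] [0.0, 0.0, 0.0]
 [0, 0, -30] [0.0, 0.0, 0.0]
-> [ 420. -150.  310.] 13 rows
 [28, -21, 1] [2.2, -1.9, -6.0]
 [30, -18, 1] [2.2, -1.9, -6.0]
 [32, -14, 0] [2.2, -1.9, -6.0]
 [33, -11, 0] [2.2, -1.9, -5.9]
 [34, -8, -1] [2.2, -1.9, -6.0]
 [35, -4, -2] [2.2, -1.9, -6.0]
 [35, 0, -3] [2.2, -1.9, -5.9]
 [35, 3, -5] [2.2, -1.8, -6.0]
 [34, 6, -6] [2.3, -1.9, -5.9]
 [33, 10, -7] [2.2, -1.8, -6.0]
 [32, 13, -9] [2.3, -1.9, -5.9]
 [30, 15, -10] [2.2, -1.8, -6.0]
 [28, 18, -11] [2.3, -1.9, -5.9]
-> [ 564.6 -122.3  174.9] 6 rows
 [2, 33, 4] [-0.0, 0.0, -0.0]
 [3, 33, 4] [-0.0, 0.0, -0.0]
 [2, 33, 5] [-0.0, 0.0, -0.0]
 [3, 33, 4] [-0.0, 0.0, -0.0]
 [2, 33, 5] [-0.0, 0.0, -0.0]
 [3, 33, 4] [-0.0, 0.0, -0.0]
```

move_arm --moves '[[100,[0,0,-30],[0,0,0]],[100,[0,0,-30],[0,0,0]],[80,[0,0,-30],[0,0,0]],[60,[28,-21,1],[2.2,-1.9,-6]],[40,[30,-18,1],[2.2,-1.9,-6]],[40,[32,-14,0],[2.2,-1.9,-6]],[40,[33,-11,0],[2.2,-1.9,-5.9]],[40,[34,-8,-1],[2.2,-1.9,-6]]]' --grip_force 50

```text
time_s: 0.77
ee_pos: [244.3, -369.3, 316.2]
tool_rot: [-0.084, 0.916, 0.381, -0.094]
force: [0.5, -0.4, -0.1]
gripper_width: 33.9
gripper_force: 0.0
```

move_arm --moves '[[40,[35,-4,-2],[2.2,-1.9,-6]],[40,[35,0,-3],[2.2,-1.9,-5.9]],[40,[35,3,-5],[2.2,-1.8,-6]],[40,[34,6,-6],[2.3,-1.9,-5.9]],[40,[33,10,-7],[2.2,-1.8,-6]],[40,[32,13,-9],[2.3,-1.9,-5.9]],[40,[30,15,-10],[2.2,-1.8,-6]],[40,[28,18,-11],[2.3,-1.9,-5.9]]]'

```text
time_s: 1.43
ee_pos: [420.7, -149.0, 309.5]
tool_rot: [-0.203, 0.642, 0.705, -0.224]
force: [0.3, -1.2, -0.3]
gripper_width: 34.3
gripper_force: 0.0
```

move_arm --moves '[[40,[2,33,4],[0,0,0]],[40,[3,33,4],[0,0,0]],[40,[2,33,5],[0,0,0]],[40,[3,33,4],[0,0,0]],[40,[2,33,5],[0,0,0]],[40,[3,33,4],[0,0,0]],[40,[0,0,0],[0,0,0]]]'

```text
time_s: 2.02
ee_pos: [566.8, -121.1, 166.3]
tool_rot: [-0.205, 0.642, 0.703, -0.225]
force: [-0.6, 0.6, -1.2]
gripper_width: 33.8
gripper_force: 0.0
```

Run:
```python
from h import *
p,r=now();print(p,r.as_matrix(),ctrl.get_state()['gripper_width'],ctrl.get_state()['qpos'])
f=cam('wrist');H=np.array(f['hand_eye'])
T=np.eye(4);T[:3,:3]=r.as_matrix();T[:3,3]=p
W=np.linalg.inv(T@H)
f['rvec']=R.from_matrix(W[:3,:3]).as_rotvec();f['tvec']=W[:3,3]
import pickle;pickle.dump(f,open('w1.pkl','wb'))
im=f['img'].copy()
e=np.array([546,-124,138])
for y in(-20.5,20.5):
    q=proj(f,e+rack([0,y,0]));print(q);cv2.circle(im,tuple(int(a) for a in q),3,(0,0,255),1)
cv2.imwrite('pics/w1.png',im)
plan([(np.array([524.6,-125.9,117.6]),tool(90+ry,35))])
```

```text
[ 566.8 -121.1  166.3] [[-0.1  0.8 -0.6]
 [ 1.   0.1 -0.1]
 [ 0.  -0.6 -0.8]] 33.8213891546038 [-0.1  0.9  0.6  1.9 -0.1  1.4]
[255.6 255.9]
[255.5 193.8]
-> [ 524.6 -125.9  117.6] 2 rows
 [0, -2, 33] [-0.2, 0.0, 0.0]
 [0, -1, 33] [-0.2, 0.1, 0.0]
```

View pics/w1.png

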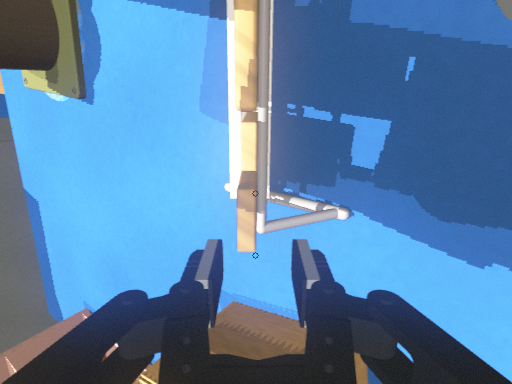

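The wrist view shows the chipped board's top edge at columns 237-257, ending at row 252. That's within 3 mm of the prediction (255,256), and the finger gap is centred at column 258. I'll go down along the board and grip.

move_arm --moves '[[40,[0,-1,17],[-0.1,0,0]],[40,[0,-1,17],[-0.1,0,0]],[40,[0,-1,16],[-0.1,0,0]],[40,[0,0,16],[-0.1,0,0]],[40,[0,0,0],[0,0,0]],[0,[0,0,0],[0,0,0]],[0,[0,0,0],[0,0,0]],[0,[0,0,0],[0,0,0]]]' --grip_force 50

```text
time_s: 2.73
ee_pos: [526.2, -126.6, 123.7]
tool_rot: [-0.199, 0.645, 0.704, -0.22]
force: [0.3, 0.2, 1.6]
gripper_width: 10.9
gripper_force: 51.3
```

move_arm --moves '[[0,[0,0,0],[0,0,0]],[0,[0,0,0],[0,0,0]]]'

```text
time_s: 2.9
ee_pos: [526.3, -126.6, 123.5]
tool_rot: [-0.199, 0.645, 0.704, -0.22]
force: [2.6, 1.3, 5.4]
gripper_width: 10.7
gripper_force: 52.0
```

move_arm --moves '[[30,[0,0,0],[0,0,0]],[30,[0,0,0],[0,0,0]],[30,[0,0,5],[0,0,0]],[30,[0,0,0],[0,0,0]]]'

```text
time_s: 3.23
ee_pos: [521.4, -126.5, 117.5]
tool_rot: [-0.201, 0.644, 0.704, -0.221]
force: [0.1, 0.1, -0.2]
gripper_width: 25.5
gripper_force: 0.0
```

Run:
```python
from h import *
p,r=now();print(p,r.as_matrix()[:,2]*100,ctrl.get_state()['qpos'],ctrl.get_state()['force'])
```

```text
[ 521.4 -126.5  117.5] [-56.8  -5.2 -82.2] [-0.2  0.8  0.3  1.7 -0.1  1.4] [ 0.1  0.1 -0.2]
```

move_arm --moves '[[0,[0,0,0],[0,0,0]],[0,[0,0,0],[0,0,0]],[0,[0,0,0],[0,0,0]],[0,[0,0,0],[0,0,0]],[0,[0,0,0],[0,0,0]],[0,[0,0,-15],[0,0,0]],[0,[0,0,-30],[0,0,0]],[0,[0,0,-30],[0,0,0]]]' --grip_force 60

```text
time_s: 3.9
ee_pos: [564.0, -122.6, 180.6]
tool_rot: [-0.201, 0.644, 0.704, -0.221]
force: [2.1, 0.4, 0.4]
gripper_width: 11.4
gripper_force: 61.7
```

move_arm --moves '[[0,[0,0,-30],[0,0,0]],[0,[0,0,-15],[0,0,0]],[0,[0,0,0],[0,0,0]]]'

```text
time_s: 4.15
ee_pos: [592.2, -120.1, 219.0]
tool_rot: [-0.198, 0.645, 0.705, -0.219]
force: [-0.8, 0.2, -0.7]
gripper_width: 10.8
gripper_force: 61.6
```

Run:
```python
from h import *
p,r=now();print(p,r.as_matrix()[:,2]*100,ctrl.get_state()['qpos'],ctrl.get_state()['force'],ctrl.get_state()['gripper_width'])
T=tool(103.7,6)
plan([(cart([20,190,310]),T),(cart([36,-17,310]),T),(cart([36,-17,150]),T)],vmax=35)
```

```text
[ 592.2 -120.1  219. ] [-56.1  -5.3 -82.6] [-0.1  0.9  0.9  2.1 -0.1  1.4] [-0.8  0.2 -0.7] 10.80618472734019
-> [ 504.4 -182.7  310. ] 5 rows
 [-11, -26, -5] [-5.7, -0.6, -1.6]
 [-10, -25, -7] [-5.6, -0.5, -1.6]
 [-10, -25, -9] [-5.7, -0.6, -1.7]
 [-9, -24, -11] [-5.6, -0.5, -1.6]
 [-8, -23, -14] [-5.7, -0.6, -1.7]
-> [ 569. -380.  310.] 6 rows
 [-35, 3, 0] [0.0, 0.0, 0.0]
 [-34, 3, 0] [0.0, 0.0, 0.0]
 [-35, 2, 0] [0.0, 0.0, 0.0]
 [-34, 3, -1] [0.0, 0.0, 0.0]
 [-35, 2, 0] [0.0, 0.0, 0.0]
 [-34, 3, -1] [0.0, 0.0, 0.0]
-> [ 569. -380.  150.] 5 rows
 [0, 3, 32] [0.0, 0.0, 0.0]
 [0, 3, 32] [0.0, 0.0, 0.0]
 [0, 4, 32] [0.0, 0.0, 0.0]
 [0, 3, 32] [0.0, 0.0, 0.0]
 [0, 4, 31] [0.0, 0.0, 0.0]
```

move_arm --moves '[[0,[-25,-10,0],[-3,0,0]],[0,[-30,-20,-6],[-5,0,0]],[0,[0,0,0],[0,0,0]]]'

```text
time_s: 4.4
ee_pos: [568.4, -182.1, 242.0]
tool_rot: [-0.153, 0.659, 0.716, -0.171]
force: [-2.4, 0.5, 1.4]
gripper_width: 10.8
gripper_force: 61.6
```

Run:
```python
from h import *
p,r=now();print(p,r.as_matrix()[:,2]*100)
T=tool(103.7,6)
plan([(cart([20,180,310]),T),(cart([36,-17,310]),T),(cart([36,-17,150]),T)],vmax=35)
```

```text
[ 568.4 -182.1  242. ] [-44.5  -4.4 -89.5]
-> [ 506.8 -192.4  310. ] 4 rows
 [-1, -22, -8] [-5.1, -0.5, -2.2]
 [-1, -21, -10] [-5.1, -0.5, -2.1]
 [0, -19, -12] [-5.2, -0.6, -2.2]
 [1, -19, -14] [-5.1, -0.5, -2.1]
-> [ 569. -380.  310.] 6 rows
 [-33, 3, 0] [-0.0, -0.0, -0.0]
 [-33, 3, 0] [-0.0, -0.0, -0.0]
 [-33, 3, 0] [-0.0, -0.0, -0.0]
 [-33, 2, -1] [-0.0, -0.0, -0.0]
 [-33, 3, 0] [-0.0, -0.0, -0.0]
 [-32, 2, -1] [-0.0, -0.0, -0.0]
-> [ 569. -380.  150.] 5 rows
 [0, 3, 32] [-0.0, -0.0, -0.0]
 [0, 4, 32] [-0.0, -0.0, -0.0]
 [0, 3, 32] [-0.0, -0.0, -0.0]
 [0, 4, 32] [-0.0, -0.0, -0.0]
 [-1, 3, 32] [-0.0, -0.0, -0.0]
```

move_arm --moves '[[0,[-1,-22,-8],[-5.1,-0.5,-2.2]],[0,[-1,-21,-10],[-5.1,-0.5,-2.1]],[0,[0,-19,-12],[-5.2,-0.6,-2.2]],[0,[1,-19,-14],[-5.1,-0.5,-2.1]],[0,[-33,3,0],[0,0,0]],[0,[-33,3,0],[0,0,0]],[0,[-33,3,0],[0,0,0]],[0,[-33,2,-1],[0,0,0]]]'

```text
time_s: 5.07
ee_pos: [551.9, -313.5, 306.5]
tool_rot: [-0.035, 0.616, 0.786, -0.04]
force: [0.7, 0.7, -0.6]
gripper_width: 10.9
gripper_force: 61.6
```

move_arm --moves '[[0,[-33,3,0],[0,0,0]],[0,[-32,2,-1],[0,0,0]],[0,[0,0,0],[0,0,0]]]'

```text
time_s: 5.32
ee_pos: [573.7, -380.3, 302.4]
tool_rot: [-0.036, 0.617, 0.785, -0.042]
force: [0.5, 0.0, -1.8]
gripper_width: 11.1
gripper_force: 61.6
```

Run:
```python
from h import *
p,r=now();print(p,r.as_matrix()[:,2]*100)
for n,sl,k in(('top',np.s_[90:240,290:420],4),('scene',np.s_[80:230,110:240],4)):
    cv2.imwrite(f'pics/{n}2.png',cv2.resize(cam(n)['img'][sl],None,fx=3,fy=3,interpolation=cv2.INTER_CUBIC))
a=[cv2.imread(f'pics/{n}2.png') for n in('top','scene')]
cv2.imwrite('pics/both2.png',np.hstack(a))
T=tool(103.7,6)
plan([(cart([36,-17,310]),T),(cart([36,-17,130]),T),(cart([36,-17,112]),T)],vmax=30)
```

```text
[ 573.7 -380.3  302.4] [-10.7  -2.1 -99.4]
-> [ 569. -380.  310.] 1 rows
 [-3, -6, -5] [-0.2, -0.4, 0.1]
-> [ 569. -380.  130.] 6 rows
 [0, 3, 30] [-0.0, -0.0, -0.0]
 [0, 3, 30] [-0.0, -0.0, -0.0]
 [0, 3, 30] [-0.0, -0.0, -0.0]
 [0, 3, 30] [-0.0, -0.0, -0.0]
 [0, 4, 29] [-0.0, -0.0, -0.0]
 [0, 3, 30] [-0.0, -0.0, -0.0]
-> [ 569. -380.  112.] 1 rows
 [0, 2, 17] [-0.0, -0.0, -0.0]
```

View pics/both2.png

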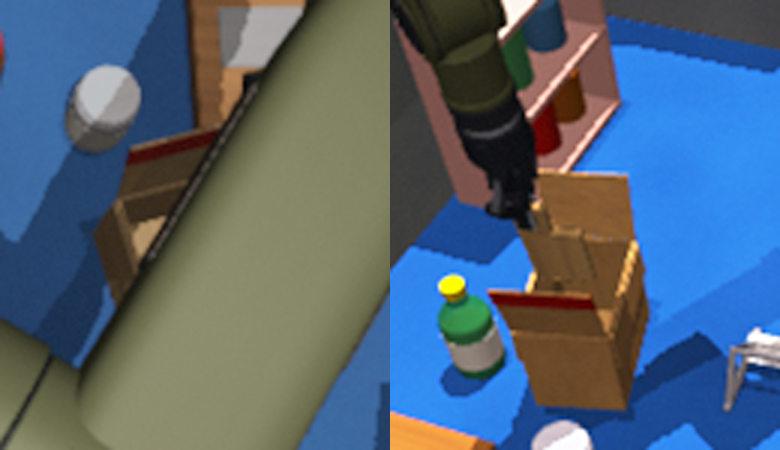

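The scene view on the right shows the board hanging straight from the fingers over the opening, at about (570,250), between the flaps. I'll lower it.

move_arm --moves '[[0,[-3,-6,0],[0,0,0]],[0,[0,3,29],[0,0,0]],[0,[0,3,30],[0,0,0]],[0,[0,3,30],[0,0,0]],[0,[0,3,30],[0,0,0]],[0,[0,3,30],[0,0,0]],[0,[0,0,0],[0,0,0]]]'

```text
time_s: 6.0
ee_pos: [563.1, -374.7, 151.2]
tool_rot: [-0.041, 0.615, 0.787, -0.041]
force: [-1.0, 0.8, -2.2]
gripper_width: 11.3
gripper_force: 61.6
```

Run:
```python
from h import *
p,r=now();print(R.from_euler('z',-13.7,degrees=True).apply(p-[530,-372,0]),r.as_matrix()[:,2]*100,ctrl.get_state()['force'],ctrl.get_state()['qpos'])
```

```text
[ 31.5 -10.5 151.2] [-11.4  -1.4 -99.3] [-1.   0.8 -2.2] [-0.6  0.6  0.3  1.3 -0.1  0.8]
```

move_arm --moves '[[0,[-5,3,18],[0,0,0]],[0,[0,1,14],[0,0,0]],[0,[0,0,0],[0,0,0]]]'

```text
time_s: 6.25
ee_pos: [568.2, -381.8, 124.3]
tool_rot: [-0.036, 0.615, 0.787, -0.04]
force: [0.5, 0.2, -0.7]
gripper_width: 10.9
gripper_force: 61.5
```

move_arm --moves '[[0,[0,0,5],[0,0,0]],[0,[0,0,0],[0,0,0]]]'

```text
time_s: 6.42
ee_pos: [569.3, -383.1, 121.4]
tool_rot: [-0.034, 0.615, 0.787, -0.04]
force: [-1.3, -0.6, -1.3]
gripper_width: 11.2
gripper_force: 61.6
```

move_arm --moves '[[0,[0,0,4],[0,0,0]],[0,[0,0,0],[0,0,0]]]'

```text
time_s: 6.58
ee_pos: [569.0, -383.6, 116.7]
tool_rot: [-0.034, 0.615, 0.786, -0.04]
force: [0.3, -0.7, -1.5]
gripper_width: 11.1
gripper_force: 61.6
```

move_arm --moves '[[0,[0,0,4],[0,0,0]],[0,[0,0,0],[0,0,0]]]'

```text
time_s: 6.75
ee_pos: [568.2, -383.5, 111.7]
tool_rot: [-0.035, 0.616, 0.786, -0.04]
force: [-0.2, -0.2, -0.7]
gripper_width: 11.3
gripper_force: 61.6
```

move_arm --moves '[[0,[0,0,4],[0,0,0]],[0,[0,0,0],[0,0,0]]]'

```text
time_s: 6.92
ee_pos: [568.5, -383.8, 109.6]
tool_rot: [-0.033, 0.615, 0.786, -0.04]
force: [-1.1, 1.1, 6.4]
gripper_width: 11.3
gripper_force: 62.7
```

move_arm --moves '[[0,[0,0,3],[0,0,0]],[0,[0,0,0],[0,0,0]]]'

```text
time_s: 7.08
ee_pos: [568.7, -384.0, 109.4]
tool_rot: [-0.032, 0.615, 0.786, -0.04]
force: [-1.9, 3.4, 17.2]
gripper_width: 11.1
gripper_force: 64.4
```

move_arm --moves '[[0,[0,0,-2],[0,0,0]],[25,[0,0,-1],[0,0,0]],[35,[0,0,0],[0,0,0]],[35,[0,0,0],[0,0,0]],[35,[0,0,-10],[0,0,0]],[35,[0,0,-15],[0,0,0]],[35,[0,0,-25],[0,0,0]],[35,[0,0,-30],[0,0,0]]]'

```text
time_s: 7.75
ee_pos: [575.7, -381.0, 186.3]
tool_rot: [-0.037, 0.615, 0.786, -0.04]
force: [0.8, -0.2, -0.3]
gripper_width: 29.8
gripper_force: 0.0
```

move_arm --moves '[[35,[0,-4,-36],[0,0,0]],[35,[0,-4,-36],[0,0,0]],[35,[0,-4,-36],[0,0,0]],[35,[0,0,0],[0,0,0]]]'

```text
time_s: 8.08
ee_pos: [578.6, -383.7, 305.0]
tool_rot: [-0.028, 0.616, 0.787, -0.039]
force: [-1.2, 0.2, 1.4]
gripper_width: 30.0
gripper_force: 0.0
```

Run:
```python
from h import *
p,r=now();print(p,r.as_matrix()[:,2]*100,ctrl.get_state()['force'])
f=cam('wrist')
cv2.imwrite('pics/w3.png',f['img'])
T=tool(90+ry,35)
g=np.array([502,235,115])+rack([-21.5,0,-20.4])
print(g)
pre=g+rack([70*s35,0,70*c35])
plan([(cart([10,180,330]),tool(103.7,6)),([500,120,320],T),(pre,T)])
```

```text
[ 578.6 -383.7  305. ] [ -9.2  -2.8 -99.5] [-1.2  0.2  1.4]
[480.6 233.1  94.6]
-> [ 497.1 -194.8  330. ] 6 rows
 [34, -6, -4] [0.1, 0.0, 0.0]
 [34, -6, -4] [0.1, 0.0, 0.0]
 [34, -6, -4] [0.0, 0.0, 0.0]
 [34, -6, -4] [0.1, 0.0, 0.1]
 [33, -6, -5] [0.0, 0.1, 0.0]
 [34, -6, -4] [0.1, 0.0, 0.1]
-> [500. 120. 320.] 9 rows
 [34, 9, 0] [3.2, 0.3, 0.9]
 [34, 8, 0] [3.2, 0.3, 0.9]
 [34, 7, 0] [3.2, 0.4, 0.9]
 [34, 7, -1] [3.2, 0.3, 0.9]
 [34, 6, -1] [3.2, 0.4, 0.9]
 [35, 6, -1] [3.2, 0.3, 0.9]
 [35, 5, -1] [3.2, 0.4, 0.9]
 [34, 5, -1] [3.3, 0.3, 0.9]
 [35, 4, -1] [3.2, 0.4, 0.9]
-> [520.6 236.7 151.9] 6 rows
 [19, 20, 20] [0.0, -0.0, 0.0]
 [19, 20, 20] [0.0, -0.0, 0.0]
 [19, 20, 20] [0.0, -0.0, 0.0]
 [19, 21, 20] [0.0, -0.0, 0.0]
 [19, 20, 20] [0.0, -0.0, 0.0]
 [19, 21, 20] [0.0, -0.0, 0.0]
```

View pics/w3.png

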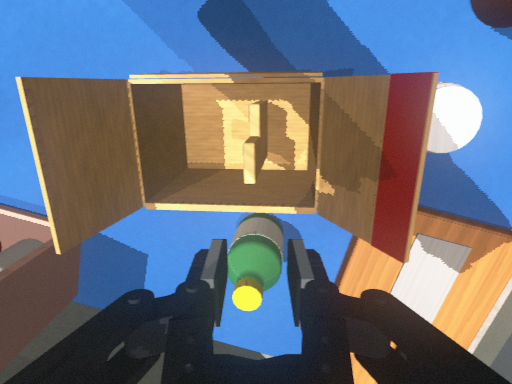

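The wrist view shows the chipped board standing upright in the carton at about (250,140), a little to the +x side of centre, with both flaps open. Next is the short board.

move_arm --moves '[[40,[34,-6,-4],[0,0,0]],[40,[34,-6,-4],[0,0,0]],[40,[34,-6,-4],[0,0,0]],[40,[34,-6,-4],[0,0,0]],[40,[33,-6,-5],[0,0,0]],[40,[34,-6,-4],[0.3,0,0]],[40,[34,9,0],[3.2,0.3,0.9]],[40,[34,8,0],[3.2,0.3,0.9]]]'

```text
time_s: 8.8
ee_pos: [493.9, -122.1, 324.7]
tool_rot: [-0.074, 0.626, 0.772, -0.084]
force: [1.0, -0.2, 0.4]
gripper_width: 34.1
gripper_force: 0.0
```

move_arm --moves '[[40,[34,7,0],[3.2,0.4,0.9]],[40,[34,7,-1],[3.2,0.3,0.9]],[40,[34,6,-1],[3.2,0.4,0.9]],[40,[35,6,-1],[3.2,0.3,0.9]],[40,[35,5,-1],[3.2,0.4,0.9]],[40,[34,5,-1],[3.3,0.3,0.9]],[40,[35,4,-1],[3.2,0.4,0.9]],[40,[0,0,0],[0,0,0]]]'

```text
time_s: 9.47
ee_pos: [498.5, 127.5, 310.8]
tool_rot: [-0.209, 0.639, 0.706, -0.224]
force: [-1.2, -1.6, -1.3]
gripper_width: 34.1
gripper_force: 0.0
```

Run:
```python
from h import *
p,r=now();print(p,r.as_matrix()[:,2]*100,ctrl.get_state()['force'])
g=np.array([501,235,115])+rack([-21.5,0,-20.4])
pre=g+rack([70*s35,0,70*c35])
plan([(pre,tool(90+ry,35))])
```

```text
[498.5 127.5 310.8] [-58.1  -5.  -81.3] [-1.2 -1.6 -1.3]
-> [519.6 236.7 151.9] 6 rows
 [18, 20, 19] [-0.1, -0.0, 0.1]
 [18, 20, 19] [-0.1, -0.0, 0.1]
 [17, 20, 18] [-0.1, -0.0, 0.1]
 [18, 19, 19] [-0.1, -0.0, 0.1]
 [17, 19, 18] [-0.1, -0.1, 0.1]
 [18, 20, 19] [-0.2, -0.0, 0.1]
```

move_arm --moves '[[40,[18,20,19],[-0.1,0,0.1]],[40,[18,20,19],[-0.1,0,0.1]],[40,[17,20,18],[-0.1,0,0.1]],[40,[18,19,19],[-0.1,0,0.1]],[40,[17,19,18],[-0.1,-0.1,0.1]],[40,[18,20,19],[-0.2,0,0.1]],[40,[0,0,0],[0,0,0]],[40,[0,0,0],[0,0,0]]]'

```text
time_s: 10.13
ee_pos: [517.5, 230.0, 156.2]
tool_rot: [-0.202, 0.645, 0.703, -0.223]
force: [-0.5, -0.8, 0.2]
gripper_width: 34.5
gripper_force: 0.0
```

Run:
```python
from h import *
p,r=now();print(p,r.as_matrix()[:,2]*100,ctrl.get_state()['qpos'])
f=cam('wrist');H=np.array(f['hand_eye'])
T=np.eye(4);T[:3,:3]=r.as_matrix();T[:3,3]=p
W=np.linalg.inv(T@H)
f['rvec']=R.from_matrix(W[:3,:3]).as_rotvec();f['tvec']=W[:3,3]
im=f['img'].copy()
e=np.array([501,235,115])
for dx,dz in((0,0),(-9.8,6.8)):
  for y in(-38,38):
    q=proj(f,e+rack([dx,y,dz]));print(q);cv2.circle(im,tuple(int(round(a)) for a in q),3,(0,0,255),1)
cv2.imwrite('pics/w4.png',im)
g=e+rack([-21.5,0,-20.4])
plan([(g,tool(90+ry,35))],vmax=17)
```

```text
[517.5 230.  156.2] [-57.1  -5.2 -82. ] [0.3 0.9 0.5 1.8 0.1 1.8]
[272.9 263.4]
[274.3 148.9]
[254.8 263.4]
[253.9 148.9]
-> [479.6 233.1  94.6] 5 rows
 [1, 1, 15] [0.0, 0.0, -0.1]
 [2, 1, 15] [0.0, 0.0, -0.0]
 [1, 1, 15] [0.1, 0.0, -0.1]
 [2, 1, 14] [0.0, 0.0, -0.0]
 [1, 1, 15] [0.1, 0.0, -0.1]
```

View pics/w4.png

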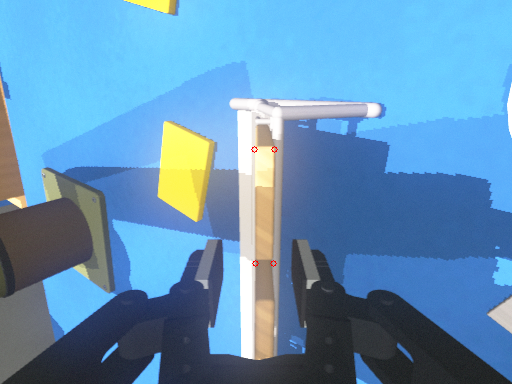

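The wrist view shows the short board's top edge at columns 255-273, rows 148-262, exactly on the predicted marks. I'll descend and grip.

move_arm --moves '[[40,[1,1,15],[0,0,0]],[40,[2,1,15],[0,0,0]],[40,[1,1,15],[0,0,0]],[40,[2,1,14],[0,0,0]],[40,[1,1,15],[0,0,0]],[40,[0,0,0],[0,0,0]],[40,[0,0,0],[0,0,0]]]'

```text
time_s: 10.77
ee_pos: [480.6, 232.5, 96.0]
tool_rot: [-0.201, 0.646, 0.702, -0.22]
force: [-0.4, -0.4, 0.3]
gripper_width: 34.0
gripper_force: 0.0
```

Run:
```python
from h import *
p,r=now();print(p,r.as_matrix()[:,2]*100, r.inv().apply(np.array([479.6,233.1,94.6])-p))
```

```text
[480.6 232.5  96. ] [-56.6  -5.  -82.3] [0.7 0.  1.7]
```

move_arm --moves '[[0,[0,0,0],[0,0,0]],[0,[0,0,0],[0,0,0]],[0,[0,0,0],[0,0,0]],[0,[0,0,0],[0,0,0]],[0,[0,0,0],[0,0,0]],[0,[0,0,-15],[0,0,0]],[0,[0,0,-30],[0,0,0]],[0,[0,0,-30],[0,0,0]]]'

```text
time_s: 11.43
ee_pos: [523.1, 236.7, 157.3]
tool_rot: [-0.201, 0.646, 0.703, -0.221]
force: [1.4, 1.3, -0.3]
gripper_width: 11.1
gripper_force: 59.7
```

move_arm --moves '[[0,[0,0,-30],[0,0,0]],[0,[0,0,-20],[0,0,0]],[0,[0,-10,-10],[-5,0,0]],[0,[0,-10,-20],[-5,0,0]],[0,[0,-10,-30],[-5,0,0]],[0,[0,-5,-30],[-5,0,0]],[0,[0,0,0],[0,0,0]]]'

```text
time_s: 12.02
ee_pos: [560.0, 241.3, 305.3]
tool_rot: [-0.081, 0.671, 0.731, -0.086]
force: [0.5, 0.1, 0.5]
gripper_width: 11.2
gripper_force: 59.8
```

Run:
```python
from h import *
p,r=now();print(p,r.as_matrix()[:,2]*100,ctrl.get_state()['qpos'])
T=tool(103.7,-6)
plan([([500,-30,320],tool(97,6)),(cart([-25,180,310]),T),(cart([-38,0,300]),T),(cart([-38,0,130]),T)],vmax=35)
```

```text
[560.  241.3 305.3] [-23.5  -1.8 -97.2] [0.4 0.6 0.6 1.8 0.1 1.8]
-> [500. -30. 320.] 8 rows
 [-33, -11, 1] [-1.0, -0.1, -0.3]
 [-33, -11, 0] [-0.9, -0.1, -0.3]
 [-33, -11, 0] [-1.0, -0.1, -0.2]
 [-33, -11, 0] [-0.9, -0.0, -0.3]
 [-33, -11, 0] [-1.0, -0.1, -0.2]
 [-33, -11, 0] [-0.9, -0.0, -0.3]
 [-33, -11, 0] [-1.0, -0.1, -0.2]
 [-33, -12, 0] [-0.9, -0.0, -0.3]
-> [ 463.1 -203.   310. ] 6 rows
 [-28, -9, 3] [-2.0, -0.0, -1.1]
 [-28, -10, 2] [-2.0, -0.0, -1.1]
 [-27, -11, 2] [-2.0, -0.0, -1.1]
 [-27, -11, 1] [-2.0, -0.0, -1.1]
 [-27, -12, 1] [-2.0, -0.0, -1.1]
 [-27, -12, 1] [-2.0, -0.0, -1.2]
-> [ 493.1 -381.   300. ] 6 rows
 [-30, -2, 1] [0.0, -0.0, 0.0]
 [-30, -2, 2] [0.0, -0.0, 0.0]
 [-30, -3, 1] [0.0, -0.0, 0.0]
 [-30, -2, 2] [0.0, -0.0, 0.0]
 [-30, -3, 1] [0.0, -0.0, 0.0]
 [-30, -2, 2] [0.0, -0.0, 0.0]
-> [ 493.1 -381.   130. ] 5 rows
 [0, -4, 34] [0.0, -0.0, 0.0]
 [0, -3, 34] [0.0, -0.0, 0.0]
 [0, -4, 34] [0.0, -0.0, 0.0]
 [0, -3, 33] [0.0, -0.0, 0.0]
 [0, -4, 34] [0.0, -0.0, 0.0]
```

move_arm --moves '[[0,[-33,-11,1],[-1,-0.1,-0.3]],[0,[-33,-11,0],[-1,0,-0.3]],[0,[-33,-11,0],[-1,-0.1,-0.2]],[0,[-33,-11,0],[-1,0,-0.3]],[0,[-33,-11,0],[-1,-0.1,-0.2]],[0,[-33,-11,0],[-1,0,-0.3]],[0,[-33,-11,0],[-1,0,-0.2]],[0,[-33,-12,0],[-1,0,-0.3]]]'

```text
time_s: 12.68
ee_pos: [498.1, -32.7, 312.7]
tool_rot: [-0.038, 0.662, 0.748, -0.043]
force: [1.2, 0.2, -0.4]
gripper_width: 10.8
gripper_force: 59.7
```

move_arm --moves '[[0,[-28,-9,3],[-2,0,-1.1]],[0,[-28,-10,2],[-2,0,-1.1]],[0,[-27,-11,2],[-2,0,-1.1]],[0,[-27,-11,1],[-2,0,-1.1]],[0,[-27,-12,1],[-2,0,-1.1]],[0,[-27,-12,1],[-2,0,-1.2]],[0,[0,0,0],[0,0,0]]]'

```text
time_s: 13.27
ee_pos: [459.3, -208.7, 303.7]
tool_rot: [0.03, 0.62, 0.783, 0.036]
force: [0.0, 0.0, -0.9]
gripper_width: 10.9
gripper_force: 59.8
```

Run:
```python
from h import *
p,r=now();print(p,r.as_matrix()[:,2]*100)
T=tool(103.7,-6)
plan([(cart([-26,0,300]),T),(cart([-26,0,120]),T)],vmax=35)
```

```text
[ 459.3 -208.7  303.7] [  9.1   1.9 -99.6]
-> [ 504.7 -378.2  300. ] 6 rows
 [-29, 1, 1] [-0.1, 0.0, -0.1]
 [-29, 1, 1] [-0.1, 0.0, -0.1]
 [-29, 1, 1] [-0.1, 0.1, -0.0]
 [-29, 0, 1] [-0.1, 0.0, -0.1]
 [-30, 1, 0] [-0.1, 0.1, -0.0]
 [-29, 0, 1] [-0.2, 0.0, -0.1]
-> [ 504.7 -378.2  120. ] 6 rows
 [0, -3, 30] [0.0, 0.0, 0.0]
 [0, -3, 30] [0.0, 0.0, 0.0]
 [0, -3, 30] [0.0, 0.0, 0.0]
 [0, -3, 30] [0.0, 0.0, 0.0]
 [0, -3, 29] [0.0, 0.0, 0.0]
 [0, -4, 30] [0.0, 0.0, 0.0]
```

move_arm --moves '[[0,[-29,1,1],[-0.1,0,0]],[0,[-29,1,1],[-0.1,0,0]],[0,[-29,1,1],[-0.1,0,0]],[0,[-29,0,1],[-0.1,0,0]],[0,[-30,1,0],[-0.1,0,0]],[0,[-29,0,1],[-0.1,0,0]],[0,[0,0,0],[0,0,0]],[0,[0,-3,30],[0,0,0]]]'

```text
time_s: 13.93
ee_pos: [510.5, -376.5, 273.5]
tool_rot: [0.037, 0.618, 0.784, 0.041]
force: [0.7, -0.8, 0.0]
gripper_width: 10.9
gripper_force: 59.9
```

move_arm --moves '[[0,[0,-3,30],[0,0,0]],[0,[0,-3,30],[0,0,0]],[0,[0,-3,30],[0,0,0]],[0,[0,-2,20],[0,0,0]],[0,[0,0,0],[0,0,0]]]'

```text
time_s: 14.35
ee_pos: [504.8, -369.8, 152.8]
tool_rot: [0.027, 0.617, 0.785, 0.041]
force: [-0.6, -0.1, -1.8]
gripper_width: 11.3
gripper_force: 59.6
```

Run:
```python
from h import *
p,r=now();print(R.from_euler('z',-13.7,degrees=True).apply(p-[530,-372,0]),r.as_matrix()[:,2]*100,ctrl.get_state()['force'])
```

```text
[-24.    8.1 152.8] [  9.2   3.1 -99.5] [-0.6 -0.1 -1.8]
```

move_arm --moves '[[0,[-6,-1,20],[0,0,0]],[0,[0,-2,25],[0,0,0]],[0,[0,-1,15],[0,0,0]],[0,[0,0,0],[0,0,0]]]'

```text
time_s: 14.68
ee_pos: [510.1, -376.6, 95.8]
tool_rot: [0.029, 0.617, 0.785, 0.041]
force: [-0.5, 0.6, -1.9]
gripper_width: 10.7
gripper_force: 59.7
```

move_arm --moves '[[0,[0,0,4],[0,0,0]],[0,[0,0,0],[0,0,0]]]'

```text
time_s: 14.85
ee_pos: [512.8, -378.4, 95.2]
tool_rot: [0.033, 0.617, 0.785, 0.041]
force: [-0.2, 0.3, -0.6]
gripper_width: 11.2
gripper_force: 59.7
```

move_arm --moves '[[0,[0,0,3],[0,0,0]],[0,[0,0,0],[0,0,0]]]'

```text
time_s: 15.02
ee_pos: [512.8, -378.3, 92.0]
tool_rot: [0.033, 0.617, 0.785, 0.041]
force: [1.7, -0.0, -0.2]
gripper_width: 10.7
gripper_force: 59.7
```

move_arm --moves '[[0,[0,0,4],[0,0,0]],[0,[0,0,0],[0,0,0]]]'

```text
time_s: 15.18
ee_pos: [512.5, -377.6, 86.8]
tool_rot: [0.032, 0.617, 0.785, 0.041]
force: [-1.2, 0.8, -2.1]
gripper_width: 11.2
gripper_force: 59.7
```

move_arm --moves '[[0,[0,0,3],[0,0,0]],[0,[0,0,0],[0,0,0]]]'

```text
time_s: 15.35
ee_pos: [513.3, -377.9, 85.5]
tool_rot: [0.033, 0.617, 0.785, 0.041]
force: [-1.3, 2.0, 6.8]
gripper_width: 11.2
gripper_force: 60.8
```

move_arm --moves '[[0,[0,0,3],[0,0,0]],[0,[0,0,0],[0,0,0]]]'

```text
time_s: 15.52
ee_pos: [513.7, -378.0, 85.4]
tool_rot: [0.034, 0.617, 0.785, 0.041]
force: [-6.1, 4.0, 22.2]
gripper_width: 11.2
gripper_force: 63.3
```

move_arm --moves '[[0,[0,0,-3],[0,0,0]],[25,[0,0,0],[0,0,0]],[25,[0,0,0],[0,0,0]],[28,[0,0,0],[0,0,0]],[28,[0,0,-10],[0,0,0]],[28,[0,0,-15],[0,0,0]],[28,[0,0,-25],[0,0,0]],[28,[0,0,-30],[0,0,0]]]'

```text
time_s: 16.18
ee_pos: [503.0, -378.4, 162.2]
tool_rot: [0.029, 0.617, 0.785, 0.041]
force: [0.4, 0.3, 1.1]
gripper_width: 23.8
gripper_force: 0.0
```

move_arm --moves '[[28,[0,3,-36],[0,0,0]],[28,[0,3,-36],[0,0,0]],[28,[0,3,-36],[0,0,0]],[28,[0,3,-36],[0,0,0]],[28,[0,0,0],[0,0,0]]]'

```text
time_s: 16.6
ee_pos: [503.9, -382.3, 316.6]
tool_rot: [0.038, 0.617, 0.785, 0.041]
force: [1.0, -0.1, 1.4]
gripper_width: 24.0
gripper_force: 0.0
```

Run:
```python
from h import *
p,r=now();print(p,r.as_matrix()[:,2]*100)
cv2.imwrite('pics/w5.png',cam('wrist')['img'])
```

```text
[ 503.9 -382.3  316.6] [ 11.    1.6 -99.4]
```

View pics/w5.png

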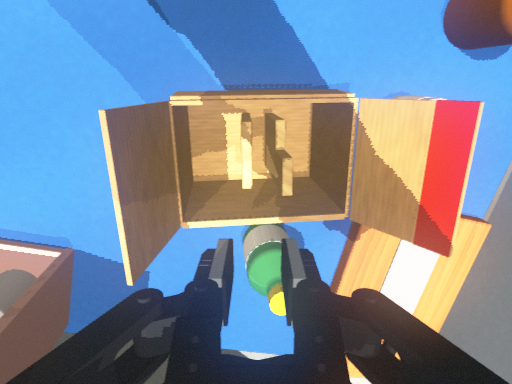

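The wrist view shows both boards standing in the carton, the short one at (247,150) and the chipped one at (283,155), with both flaps open. Next I'll fold the plain flap from outside with the fingers shut.

```bash
cat >> h.py <<'E'
def arc(side,angs,h=12,rho=80):
    a=np.radians(angs); z0=152 if side<0 else 156.5
    return [cart([-side*(-90+rho*np.cos(t)-h-2*np.sin(t)) ,0,z0+rho*np.sin(t)+2*np.cos(t)]) for t in a]
E
python3 - <<'E'
from h import *
T=tool(103.7,0)
A=arc(-1,[101,90,75,60,45])
print(A)
plan([(cart([-60,0,335]),T),(cart([-150,0,335]),T),(cart([-150,0,232]),T)]+[(a,T) for a in A],vmax=30)
E
```

```text
[array([ 414.2, -400.2,  230.1]), array([ 429. , -396.6,  232. ]), array([ 449.1, -391.7,  229.8]), array([ 468.1, -387.1,  222.3]), array([ 484.5, -383.1,  210. ])]
-> [ 471.7 -386.2  335. ] 2 rows
 [2, -15, -13] [3.1, 0.2, -0.0]
 [1, -15, -11] [3.1, 0.2, -0.0]
-> [ 384.3 -407.5  335. ] 3 rows
 [0, -30, 0] [0.0, -0.0, -0.0]
 [0, -30, 0] [0.0, -0.0, -0.0]
 [0, -30, -1] [0.0, -0.0, -0.0]
-> [ 384.3 -407.5  232. ] 4 rows
 [0, 0, 26] [0.0, -0.0, -0.0]
 [0, 0, 26] [0.0, -0.0, -0.0]
 [0, 0, 26] [0.0, -0.0, -0.0]
 [0, 0, 25] [0.0, -0.0, -0.0]
-> [ 414.2 -400.2  230.1] 2 rows
 [0, 15, 1] [0.0, -0.0, -0.0]
 [0, 16, 1] [0.0, -0.0, -0.0]
-> [ 429.  -396.6  232. ] 1 rows
 [0, 15, -1] [0.0, -0.0, -0.0]
-> [ 449.1 -391.7  229.8] 1 rows
 [0, 21, 2] [0.0, -0.0, -0.0]
-> [ 468.1 -387.1  222.3] 1 rows
 [0, 19, 7] [0.0, -0.0, -0.0]
-> [ 484.5 -383.1  210. ] 1 rows
 [0, 17, 13] [0.0, -0.0, -0.0]
```

move_arm --moves '[[0,[2,-15,-13],[3.1,0.2,0]],[0,[1,-15,-11],[3.1,0.2,0]],[0,[0,-30,0],[0,0,0]],[0,[0,-30,0],[0,0,0]],[0,[0,-30,-1],[0,0,0]],[0,[0,0,0],[0,0,0]],[0,[0,0,26],[0,0,0]],[0,[0,0,26],[0,0,0]]]'

```text
time_s: 17.32
ee_pos: [382.5, -406.6, 278.9]
tool_rot: [-0.003, 0.618, 0.786, 0.0]
force: [-0.6, -0.7, -1.2]
gripper_width: -0.0
gripper_force: 0.0
```

move_arm --moves '[[0,[0,0,26],[0,0,0]],[0,[0,0,25],[0,0,0]],[0,[0,0,0],[0,0,0]]]'

```text
time_s: 17.57
ee_pos: [379.3, -402.3, 221.6]
tool_rot: [-0.01, 0.618, 0.786, 0.001]
force: [-0.5, 1.5, -0.5]
gripper_width: -0.2
gripper_force: 0.0
```

Run:
```python
from h import *
p,r=now();print(p,r.as_matrix()[:,2]*100,ctrl.get_state()['force'])
T=tool(103.7,0)
plan([(a,T) for a in arc(-1,[101,80,65,50,40,30,20])],vmax=22)
```

```text
[ 379.3 -402.3  221.6] [  -1.5    1.5 -100. ] [-0.5  1.5 -0.5]
-> [ 414.2 -400.2  230.1] 2 rows
 [-3, 17, -5] [-0.3, -0.5, -0.0]
 [-3, 17, -4] [-0.3, -0.5, -0.0]
-> [ 442.5 -393.3  231.1] 2 rows
 [0, 15, 0] [-0.0, -0.0, -0.0]
 [0, 14, -1] [-0.0, -0.0, -0.0]
-> [ 462.  -388.6  225.3] 1 rows
 [0, 21, 6] [-0.0, -0.0, -0.0]
-> [ 479.4 -384.3  214.6] 1 rows
 [0, 17, 11] [-0.0, -0.0, -0.0]
-> [ 489.2 -381.9  205. ] 1 rows
 [0, 11, 9] [-0.0, -0.0, -0.0]
-> [ 497.2 -380.   193.7] 1 rows
 [0, 8, 12] [-0.0, -0.0, -0.0]
-> [ 503.3 -378.5  181.2] 1 rows
 [0, 6, 12] [-0.0, -0.0, -0.0]
```

move_arm --moves '[[0,[-3,17,-5],[0,0,0]],[0,[-3,17,-4],[0,0,0]],[0,[0,10,0],[0,0,0]],[0,[0,10,0],[0,0,0]],[0,[0,9,0],[0,0,0]],[0,[0,11,2],[0,0,0]],[0,[0,10,4],[0,0,0]],[0,[0,0,0],[0,0,0]]]'

```text
time_s: 18.23
ee_pos: [466.8, -390.7, 229.3]
tool_rot: [-0.005, 0.617, 0.787, 0.001]
force: [0.5, -0.6, -0.5]
gripper_width: -0.2
gripper_force: 0.0
```

Run:
```python
from h import *
p,r=now();print(p,R.from_euler('z',-13.7,degrees=True).apply(p-[530,-372,0]),r.as_matrix()[:,2]*100,ctrl.get_state()['force'])
T=tool(103.7,0)
plan([(a,T) for a in arc(-1,[60,50,40,30,20,12,5])],vmax=22)
```

```text
[ 466.8 -390.7  229.3] [-65.8  -3.2 229.3] [  -0.6    0.7 -100. ] [ 0.5 -0.6 -0.5]
-> [ 468.1 -387.1  222.3] 1 rows
 [3, 2, 7] [-0.3, -0.5, 0.1]
-> [ 479.4 -384.3  214.6] 1 rows
 [0, 12, 8] [0.0, 0.0, -0.0]
-> [ 489.2 -381.9  205. ] 1 rows
 [0, 10, 9] [0.0, 0.0, -0.0]
-> [ 497.2 -380.   193.7] 1 rows
 [0, 8, 12] [0.0, 0.0, -0.0]
-> [ 503.3 -378.5  181.2] 1 rows
 [0, 6, 12] [0.0, 0.0, -0.0]
-> [ 506.5 -377.7  170.6] 1 rows
 [0, 4, 11] [0.0, 0.0, -0.0]
-> [ 508.2 -377.3  161. ] 1 rows
 [0, 1, 9] [0.0, 0.0, -0.0]
```

move_arm --moves '[[0,[3,4,7],[0,0,0]],[0,[0,12,8],[0,0,0]],[0,[0,10,9],[0,0,0]],[0,[0,8,12],[0,0,0]],[0,[0,6,12],[0,0,0]],[0,[0,4,11],[0,0,0]],[0,[0,0,0],[0,0,0]]]'

```text
time_s: 18.82
ee_pos: [506.2, -376.4, 167.5]
tool_rot: [-0.007, 0.617, 0.787, 0.0]
force: [-1.6, 1.1, -1.2]
gripper_width: 0.1
gripper_force: 0.0
```

move_arm --moves '[[0,[0,1,8],[0,0,0]],[0,[0,0,0],[0,0,0]]]'

```text
time_s: 18.98
ee_pos: [507.2, -377.3, 161.8]
tool_rot: [-0.005, 0.618, 0.786, 0.0]
force: [0.4, 0.6, -0.3]
gripper_width: 0.2
gripper_force: 0.0
```

move_arm --moves '[[0,[0,0,4],[0,0,0]],[0,[0,0,0],[0,0,0]]]'

```text
time_s: 19.15
ee_pos: [507.5, -377.7, 159.1]
tool_rot: [-0.004, 0.618, 0.786, 0.0]
force: [-0.7, 0.4, -0.2]
gripper_width: -0.1
gripper_force: 0.0
```

move_arm --moves '[[0,[0,0,4],[0,0,0]],[0,[0,0,0],[0,0,0]]]'

```text
time_s: 19.32
ee_pos: [507.6, -377.7, 155.1]
tool_rot: [-0.004, 0.618, 0.786, 0.0]
force: [-0.4, -0.1, -0.0]
gripper_width: 0.1
gripper_force: 0.0
```

move_arm --moves '[[0,[0,0,3],[0,0,0]],[0,[0,0,0],[0,0,0]]]'

```text
time_s: 19.48
ee_pos: [507.9, -377.9, 153.9]
tool_rot: [-0.003, 0.618, 0.786, 0.0]
force: [-1.1, 0.2, 5.3]
gripper_width: 0.0
gripper_force: 2.6
```

move_arm --moves '[[0,[0,0,3],[0,0,0]],[0,[0,0,0],[0,0,0]]]'

```text
time_s: 19.65
ee_pos: [508.0, -378.0, 153.6]
tool_rot: [-0.002, 0.618, 0.786, 0.0]
force: [-5.3, 3.2, 17.1]
gripper_width: -0.1
gripper_force: 8.7
```

Run:
```python
from h import *
p,r=now()
T=tool(103.7,0)
plan([(p+[0,0,150],T),(cart([150,0,300]),T),(cart([150,0,238]),T)],vmax=35)
```

```text
-> [ 508.  -378.   303.6] 5 rows
 [0, 0, -30] [-0.0, -0.0, -0.0]
 [0, 0, -30] [-0.0, -0.1, -0.0]
 [0, 0, -30] [-0.0, -0.0, -0.0]
 [0, 0, -30] [-0.1, -0.1, -0.0]
 [0, 0, -30] [-0.0, -0.0, -0.0]
-> [ 675.7 -336.5  300. ] 5 rows
 [0, 35, 1] [-0.0, -0.0, -0.0]
 [0, 34, 1] [-0.0, -0.0, -0.0]
 [0, 35, 0] [-0.0, -0.0, -0.0]
 [1, 34, 1] [-0.0, -0.0, -0.0]
 [0, 35, 0] [-0.0, -0.0, -0.0]
-> [ 675.7 -336.5  238. ] 2 rows
 [0, 0, 31] [-0.0, -0.0, -0.0]
 [0, 0, 31] [-0.0, -0.0, -0.0]
```

move_arm --moves '[[0,[0,0,-34],[0,0,0]],[0,[0,0,-34],[0,0,0]],[0,[0,0,-34],[0,0,0]],[0,[0,0,-34],[0,0,0]],[0,[0,0,-20],[0,0,0]],[0,[0,0,0],[0,0,0]]]'

```text
time_s: 20.15
ee_pos: [510.6, -380.0, 311.3]
tool_rot: [0.001, 0.618, 0.786, 0.001]
force: [0.9, 0.0, 0.5]
gripper_width: -0.0
gripper_force: 0.0
```

move_arm --moves '[[0,[0,35,0],[0,0,0]],[0,[0,34,0],[0,0,0]],[0,[0,35,0],[0,0,0]],[0,[1,34,0],[0,0,0]],[0,[0,38,0],[0,0,0]],[0,[0,0,0],[0,0,0]]]'

```text
time_s: 20.65
ee_pos: [686.9, -333.5, 297.2]
tool_rot: [-0.006, 0.616, 0.788, 0.001]
force: [0.3, 0.1, -2.7]
gripper_width: 0.2
gripper_force: 0.0
```

Run:
```python
from h import *
p,r=now();print(p,R.from_euler('z',-13.7,degrees=True).apply(p-[530,-372,0]),r.as_matrix()[:,2]*100,ctrl.get_state()['force'],ctrl.get_state()['qpos'])
T=tool(103.7,0)
plan([(cart([152,0,236]),T)],vmax=35)
```

```text
[ 686.9 -333.5  297.2] [161.5   0.3 297.2] [  -0.7    0.9 -100. ] [ 0.3  0.1 -2.7] [-0.5  0.8  0.9  1.7  0.   0.9]
-> [ 677.7 -336.   236. ] 2 rows
 [0, -5, 31] [-0.1, -0.3, 0.1]
 [-1, -4, 30] [-0.2, -0.3, 0.2]
```

move_arm --moves '[[0,[0,-2,31],[0,0,0]],[0,[0,-2,30],[0,0,0]],[0,[0,0,0],[0,0,0]]]'

```text
time_s: 20.9
ee_pos: [675.8, -335.0, 237.0]
tool_rot: [-0.006, 0.617, 0.787, 0.001]
force: [-0.6, -0.1, -0.2]
gripper_width: -0.1
gripper_force: 0.2
```

Run:
```python
from h import *
p,r=now();print(p,R.from_euler('z',-13.7,degrees=True).apply(p-[530,-372,0]),r.as_matrix()[:,2]*100,ctrl.get_state()['force'])
T=tool(103.7,0)
plan([(a,T) for a in arc(1,[100,80,65,55])],vmax=15)
```

```text
[ 675.8 -335.   237. ] [150.4   1.5 237. ] [  -0.8    1.  -100. ] [-0.6 -0.1 -0.2]
-> [ 644.5 -344.1  234.9] 3 rows
 [0, -11, 1] [-0.1, -0.2, 0.0]
 [-1, -11, 1] [-0.1, -0.2, 0.0]
 [0, -11, 0] [-0.1, -0.3, 0.1]
-> [ 617.5 -350.7  235.6] 2 rows
 [0, -14, 0] [0.0, 0.0, -0.0]
 [0, -13, -1] [0.0, 0.0, -0.0]
-> [ 598.  -355.4  229.8] 2 rows
 [0, -10, 3] [0.0, 0.0, -0.0]
 [0, -10, 3] [0.0, 0.0, -0.0]
-> [ 586.1 -358.3  223.2] 1 rows
 [0, -13, 7] [0.0, 0.0, -0.0]
```

move_arm --moves '[[0,[0,-11,1],[0,0,0]],[0,[-1,-11,1],[0,0,0]],[0,[0,-11,0],[0,0,0]],[0,[0,-14,0],[0,0,0]],[0,[0,-13,-1],[0,0,0]],[0,[0,-10,3],[0,0,0]],[0,[0,-10,3],[0,0,0]],[0,[0,0,0],[0,0,0]]]'

```text
time_s: 21.57
ee_pos: [594.5, -357.2, 243.6]
tool_rot: [-0.002, 0.619, 0.786, -0.001]
force: [-9.5, 1.7, 26.8]
gripper_width: 0.1
gripper_force: 13.5
```

Run:
```python
from h import *
p,r=now();print(p,R.from_euler('z',-13.7,degrees=True).apply(p-[530,-372,0]),r.as_matrix()[:,2]*100,ctrl.get_state()['force'])
T=tool(103.7,0)
plan([(a,T) for a in arc(1,[55,45,35,25,15,8])],vmax=20)
```

```text
[ 594.5 -357.2  243.6] [ 66.1  -0.9 243.6] [  -0.4    0.1 -100. ] [-9.5  1.7 26.8]
-> [ 586.1 -358.3  223.2] 2 rows
 [0, -4, 10] [-0.1, -0.1, -0.1]
 [1, -4, 10] [-0.1, -0.0, -0.0]
-> [ 575.5 -360.9  214.5] 1 rows
 [0, -11, 9] [-0.0, -0.0, -0.0]
-> [ 566.5 -363.1  204. ] 1 rows
 [0, -9, 11] [-0.0, -0.0, -0.0]
-> [ 559.5 -364.8  192.1] 1 rows
 [0, -8, 12] [-0.0, -0.0, -0.0]
-> [ 554.5 -366.   179.1] 1 rows
 [0, -5, 13] [-0.0, -0.0, -0.0]
-> [ 552.4 -366.5  169.6] 1 rows
 [0, -2, 9] [-0.0, -0.0, -0.0]
```

The force (-9.5, 0, 27) points along the flap. The tip is pressing on the flap's free edge at about 63°, not on its outer face. I'll back off outwards and re-engage lower on the face.

move_arm --moves '[[0,[0,0,-16],[0,0,0]],[0,[0,0,0],[0,0,0]],[0,[0,20,0],[0,0,0]],[0,[0,22,0],[0,0,0]],[0,[0,0,0],[0,0,0]]]'

```text
time_s: 21.98
ee_pos: [641.3, -345.2, 250.3]
tool_rot: [-0.005, 0.617, 0.787, 0.001]
force: [-0.2, -0.2, -0.4]
gripper_width: -0.2
gripper_force: 0.0
```

Run:
```python
from h import *
p,r=now();print(p,R.from_euler('z',-13.7,degrees=True).apply(p-[530,-372,0]),ctrl.get_state()['force'])
a=cam('scene')['img'][100:240,110:240];b=cam('top')['img'][90:230,290:420]
cv2.imwrite('pics/b6.png',cv2.resize(np.hstack([a,b]),None,fx=3,fy=3,interpolation=cv2.INTER_CUBIC))
g=cam('scene')
# red tape pixels -> edge height estimate along local y=0 plane: report tape centroid
hsv=cv2.cvtColor(g['img'],cv2.COLOR_BGR2HSV)
m=((hsv[...,0]<8)|(hsv[...,0]>172))&(hsv[...,1]>150)&(hsv[...,2]>50)
m[:150]=0;m[235:]=0;m[:,:120]=0;m[:,200:]=0
v,u=np.nonzero(m);print(len(u),u.min() if len(u) else 0,u.max() if len(u) else 0,v.min() if len(u) else 0,v.max() if len(u) else 0)
for al in(30,45,60,75,90,100):
    t=np.radians(al);print(al,*[proj(g,cart([90-rr*np.cos(t),y,156.5+rr*np.sin(t)])) for rr in(100,) for y in(-60,60)])
```

```text
[ 641.3 -345.2  250.3] [114.5  -0.3 250.3] [-0.2 -0.2 -0.4]
135 160 179 168 175
30 [153.3 164.5] [183.8 166.4]
45 [150.9 163.6] [182.  165.5]
60 [148.4 164.5] [180.1 166.5]
75 [145.9 167.3] [178.1 169.3]
90 [143.6 171.8] [176.3 173.9]
100 [142.3 175.6] [175.2 177.7]
```

View pics/b6.png

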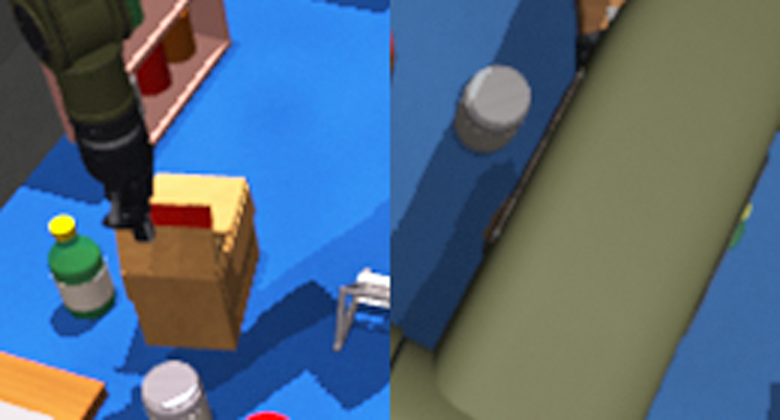

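The crop shows the plain flap closed. The taped flap's red strip is at full-frame v = 168-175, so it's at roughly 70°, and the fingers are behind it. I'll lower the tip and push on the outer face nearer mid-flap.

Run:
```python
from h import *
T=tool(103.7,0)
A=arc(1,[75,65,55,45,38,30,23,16],h=17,rho=72)
plan([(cart([112,0,226]),T)]+[(a,T) for a in A],vmax=13)
```

```text
-> [ 638.8 -345.5  226. ] 2 rows
 [0, 1, 13] [-0.2, -0.2, 0.0]
 [0, 0, 12] [-0.2, -0.3, 0.0]
-> [ 617.7 -350.6  226.6] 2 rows
 [0, -11, 0] [0.0, 0.0, 0.0]
 [0, -11, -1] [0.0, 0.0, 0.0]
-> [ 606.2 -353.4  222.6] 1 rows
 [0, -12, 4] [0.0, 0.0, 0.0]
-> [ 595.4 -356.1  216.6] 1 rows
 [0, -11, 6] [0.0, 0.0, 0.0]
-> [ 585.9 -358.4  208.8] 1 rows
 [0, -10, 8] [0.0, 0.0, 0.0]
-> [ 580.  -359.8  202.4] 1 rows
 [0, -6, 7] [0.0, 0.0, 0.0]
-> [ 574.3 -361.2  194.2] 1 rows
 [0, -5, 8] [0.0, 0.0, 0.0]
-> [ 570.3 -362.2  186.5] 1 rows
 [0, -5, 8] [0.0, 0.0, 0.0]
-> [ 567.2 -362.9  178.3] 1 rows
 [0, -3, 8] [0.0, 0.0, 0.0]
```

move_arm --moves '[[0,[0,0,13],[0,0,0]],[0,[0,0,12],[0,0,0]],[0,[0,0,0],[0,0,0]],[0,[0,-11,0],[0,0,0]],[0,[0,-11,-1],[0,0,0]],[0,[0,0,0],[0,0,0]]]'

```text
time_s: 22.63
ee_pos: [614.9, -352.3, 229.7]
tool_rot: [-0.005, 0.619, 0.786, -0.0]
force: [0.3, -0.4, 0.8]
gripper_width: 0.0
gripper_force: 0.0
```

move_arm --moves '[[0,[0,-6,2],[0,0,0]],[0,[0,-6,2],[0,0,0]],[0,[0,-6,3],[0,0,0]],[0,[0,-5,3],[0,0,0]],[0,[0,0,0],[0,0,0]]]'

```text
time_s: 23.05
ee_pos: [593.2, -357.0, 218.1]
tool_rot: [-0.005, 0.618, 0.786, 0.0]
force: [0.2, 0.1, 1.0]
gripper_width: -0.4
gripper_force: 0.0
```

move_arm --moves '[[0,[0,-5,4],[0,0,0]],[0,[0,-5,4],[0,0,0]],[0,[0,0,0],[0,0,0]]]'

```text
time_s: 23.3
ee_pos: [583.6, -359.2, 209.8]
tool_rot: [-0.005, 0.618, 0.786, 0.0]
force: [-0.6, 0.9, -0.2]
gripper_width: 0.2
gripper_force: 0.0
```

move_arm --moves '[[0,[0,-5,6],[0,0,0]],[0,[0,-5,7],[0,0,0]],[0,[0,-4,7],[0,0,0]],[0,[0,-4,8],[0,0,0]],[0,[0,-3,7],[0,0,0]],[0,[0,0,0],[0,0,0]]]'

```text
time_s: 23.8
ee_pos: [562.6, -363.5, 173.9]
tool_rot: [-0.006, 0.618, 0.786, 0.0]
force: [-0.5, 0.1, -0.1]
gripper_width: -0.0
gripper_force: 0.0
```

move_arm --moves '[[0,[0,-1,6],[0,0,0]],[0,[0,-1,6],[0,0,0]],[0,[0,0,0],[0,0,0]]]'

```text
time_s: 24.05
ee_pos: [561.7, -364.1, 162.7]
tool_rot: [-0.005, 0.618, 0.786, 0.0]
force: [-1.0, -0.1, -0.8]
gripper_width: 0.3
gripper_force: 0.0
```

Run:
```python
from h import *
p,r=now();print(R.from_euler('z',-13.7,degrees=True).apply(p-[530,-372,0]),ctrl.get_state()['force'])
g=cam('scene')
hsv=cv2.cvtColor(g['img'],cv2.COLOR_BGR2HSV)
m=((hsv[...,0]<8)|(hsv[...,0]>172))&(hsv[...,1]>150)&(hsv[...,2]>50)
m[:140]=0;m[235:]=0;m[:,:120]=0;m[:,205:]=0
v,u=np.nonzero(m);print(len(u),u.min(),u.max(),v.min(),v.max())
for al in(0,8,15,25,60):
    t=np.radians(al);print(al,*[proj(g,cart([90-rr*np.cos(t),y,158.5+rr*np.sin(t)])) for rr in(100,75) for y in(-60,60)])
```

```text
[ 32.7   0.2 162.7] [-1.  -0.1 -0.8]
105 155 187 170 177
0 [156.9 170.6] [186.5 172.4] [155.2 175.2] [185.1 177.1]
8 [156.1 168.3] [185.9 170.2] [154.6 173.5] [184.7 175.4]
15 [155.2 166.6] [185.3 168.5] [153.9 172.2] [184.2 174.2]
25 [153.9 164.8] [184.3 166.7] [152.9 170.9] [183.5 172.8]
60 [148.3 164.2] [180.  166.1] [148.7 170.6] [180.2 172.6]
```

move_arm --moves '[[0,[0,0,4],[0,0,0]],[0,[0,0,0],[0,0,0]]]'

```text
time_s: 24.27
ee_pos: [562.3, -364.3, 159.6]
tool_rot: [-0.004, 0.618, 0.786, 0.0]
force: [0.7, 0.2, -0.0]
gripper_width: 0.1
gripper_force: 0.0
```

move_arm --moves '[[0,[0,0,3],[0,0,0]],[0,[0,0,0],[0,0,0]]]'

```text
time_s: 24.43
ee_pos: [562.6, -364.5, 158.5]
tool_rot: [-0.003, 0.618, 0.786, 0.001]
force: [-0.9, 0.9, 4.8]
gripper_width: -0.1
gripper_force: 2.4
```

Contact came at 158.5 mm, which is the closed level (156.5 plus half the thickness). I'll press slightly, then withdraw upwards and check.

move_arm --moves '[[0,[0,0,2],[0,0,0]],[0,[0,0,0],[0,0,0]],[0,[0,0,-10],[0,0,0]],[0,[0,0,-30],[0,0,0]],[0,[0,0,-36],[0,0,0]],[0,[0,0,-36],[0,0,0]],[0,[0,0,-30],[0,0,0]],[0,[0,0,0],[0,0,0]]]'

```text
time_s: 25.1
ee_pos: [565.5, -366.7, 305.0]
tool_rot: [0.002, 0.618, 0.786, 0.001]
force: [-0.0, -0.7, 1.1]
gripper_width: 0.0
gripper_force: 0.0
```

Run:
```python
from h import *
import pickle
g=cam('scene')
hsv=cv2.cvtColor(g['img'],cv2.COLOR_BGR2HSV)
m=((hsv[...,0]<8)|(hsv[...,0]>172))&(hsv[...,1]>150)&(hsv[...,2]>50)
m[:140]=0;m[235:]=0;m[:,:120]=0;m[:,205:]=0
v,u=np.nonzero(m);print(len(u),u.min(),u.max(),v.min(),v.max(), [v[u==c].min() for c in(160,183)])
print(ctrl.get_state()['force'],now()[0])
f0=pickle.load(open('f0.pkl','rb'))['scene']['img']
d=cv2.absdiff(f0,g['img']).max(2)>60
n,_,st,_=cv2.connectedComponentsWithStats(d.astype(np.uint8))
print([s.tolist() for s in st[1:] if s[4]>25])
```

```text
154 156 187 171 177 [np.int64(172), np.int64(173)]
[ 0.1  0.5 -0.5] [ 565.  -366.4  301.7]
[[102, 0, 186, 60, 2677], [290, 11, 5, 18, 39], [298, 39, 6, 21, 50], [123, 50, 195, 186, 7011], [162, 53, 20, 41, 389], [308, 82, 8, 13, 34], [311, 92, 20, 39, 393], [278, 104, 6, 17, 49], [313, 210, 20, 11, 125], [227, 219, 15, 9, 49], [306, 220, 24, 20, 295], [119, 226, 25, 29, 273], [126, 235, 35, 30, 489]]
```

```bash
python3 -c "
from station import ctrl
print(ctrl.job_done())"
```

```text
the job is handed in; nothing more can be done
None
```

I handed the job in at about 25 s: both bad boards are standing in the carton, the plain flap is folded shut with the taped flap over it, and I never gripped or knowingly touched the whole boards or other items; the hand-in returned no verdict.

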